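# Strip a planetary gear stage into the kit tray

### The job

Strip the planetary gear stage that is stacked on the round aluminium housing and lay its four parts out in the kit tray, each on the holder made for it: stand the drive pinion, teeth down, in the bored socket, put the ball bearing over the slim pin, set the planet carrier flat in the round cup with its collar up, and put the ring gear over the wide boss. Leave every part fully down on its holder, let go and at rest.

Things in the scene. Friction and masses are not known exactly. Their poses are not given: they have to be found in the camera images.
- housing: Fixed aluminium end housing of the gear unit: round flange 92 mm in diameter, 10 mm thick, with a round pedestal 62 mm in diameter whose flat top is 42 mm above the bench. The gear stage is stacked on this top. Origin: centre of its underside, on the bench, z up.
- pinion: Drive pinion (sun gear), topmost and slimmest part: steel shaft 71 mm long; toothed foot 13 mm in diameter, 17 mm long; then 10.6 mm shaft; splined end 16 mm in diameter from 49 to 71 mm above the foot (grip here). 80 g. Stands on the carrier's floor disc inside its collar with 2 mm play, lifts straight out. Origin: centre of the foot's end, z along the shaft to the splined end.
- bearing: Ball bearing, a smooth steel ring with a black seal between its races: outer diameter 43 mm, bore 29 mm, 12 mm thick, 110 g. Sits with 2 mm play round the carrier's collar, on the carrier's shoulder. Origin: centre of its underside, z along its axis (up at the start).
- carrier: Planet carrier, 50 mm tall: floor disc 50 mm in diameter, 5 mm thick; three toothed planets and a spider up to 25 mm; shoulder 34 mm in diameter from 25 to 31 mm; tubular collar 25 mm in diameter, bore 19 mm, from 31 to 50 mm (grip here). 300 g. Stands inside the ring gear on the housing's top with 2 mm play. Origin: centre of its underside, z up through the collar.
- ring_gear: Ring gear, lowest and widest part: steel ring with inside teeth, outer diameter 66 mm (grip here), bore 52 mm over the teeth, 24 mm tall, 340 g. Lies flat on the housing's top round the carrier. Origin: centre of its underside, z along its axis (up at the start).
- holder_socket: Pinion's holder, fixed in the kit tray: black base 86 mm square, 12 mm thick, with an upright grey tube 38 mm in outer diameter, top 50 mm above the base's underside; bore 22 mm, flared to 32 mm at the mouth, down to the base's top. Foot of the seated pinion: 12 mm above the origin. Origin: centre of the base's underside, x and y along its sides, z up.
- holder_pin: Bearing's holder, fixed in the kit tray: black base 86 mm square, 12 mm thick, with a round grey pad 36 mm in diameter, top 22 mm above the base's underside, and an upright pointed steel pin 12 mm in diameter up to 52 mm. Underside of the seated bearing: 22 mm above the origin. Origin: centre of the base's underside, x and y along its sides, z up.
- holder_cup: Carrier's holder, fixed in the kit tray: black base 86 mm square, 12 mm thick, with a round grey rim of 68 mm inside and 78 mm outside diameter, top 22 mm above the base's underside. Underside of the seated carrier, inside the rim: 12 mm above the origin. Origin: centre of the base's underside, x and y along its sides, z up.
- holder_boss: Ring gear's holder: black base 86 mm square, grey pad 60 mm in diameter, top 20 mm above the base's underside, and wide bevelled boss 36 mm in diameter, top 36 mm. Seated ring gear's underside: 20 mm above the origin. Origin: centre of the base's underside, x and y along its sides, z up. The grey tray, 188 mm square, rim 18 mm high, carries the holders two by two in any order, 89 mm apart, 3 mm above the bench.
There are look-alikes about, which are no part of the job. What is shaped like the bearing but blue is not meant.

How it is judged:
At the end, for the whole second after the job is handed in: Every part is seated on its own holder at rest: pinion teeth down in the socket (within 10 mm of its axis, lean under 0.4 rad), bearing on the slim pin, carrier in the cup collar up, ring gear on the wide boss (within 12 mm, tilt under 0.12 rad); seated heights within 4 mm (horizontal distance between pinion and holder_socket below 0.01 m and z of pinion in the frame of holder_socket between 0.008 and 0.016 m and angle between pinion's own z axis and vertical below 0.4 rad and linear speed of each of pinion, bearing, carrier, ring_gear below 0.02 m/s and horizontal distance between bearing and holder_pin below 0.012 m and z of bearing in the frame of holder_pin between 0.018 and 0.026 m and angle between each of bearing, carrier, ring_gear's own z axis and vertical below 0.12 rad and horizontal distance between carrier and holder_cup below 0.012 m and z of carrier in the frame of holder_cup between 0.008 and 0.016 m and horizontal distance between ring_gear and holder_boss below 0.012 m and z of ring_gear in the frame of holder_boss between 0.016 and 0.024 m); the robot touches nothing.
It also fails if it takes over 125 s, if anything falls off the work surface, if the arm or the gripper's body presses on something with over 40 N, if the wrist force passes 120 N, or if a joint passes its speed limit or range.

### The arm

A 6-joint arm with a two-finger parallel gripper is mounted at the origin on a cart in front of the work surface, level with it; the furniture and walls round the work are solid. World frame = base frame: x ahead of the robot, y to its left, z up, the work surface at z = 0. Lengths are in m, angles in rad, forces in N, time in s.
With the tool pointing down it reaches from about 0.4 to 0.925 m from the base axis. Payload 3.4 kg.
Tool frame: the origin (TCP) lies between the finger pads; the fingertips stand 25 mm ahead of it and the grasp point (between the pads) lies 6 mm ahead of it; z points along the fingers, y is the line along which they close (so a half turn about z gives the same grasp; the last joint's range is limited). The gripper opens to 85 mm and grips with 20 to 120 N. Pads are 22 mm wide; open, the fingers measure 114 mm over their backs; the gripper's body (76 mm by 85 mm) begins 54 mm behind the grasp point. The pads swing forward as they close: fully open they stand 13 mm farther back than shut.
Start: joints at [-1.258, 0.307, 1.506, -0, 1.328, -0.073], TCP at [0.216, -0.533, 0.256] pointing down, gripper open.
Joint ranges: [-3.12, 3.12], [-1.05, 2.28], [0.14, 2.33], [-1.42, 4.57], [0.1, 2.73], [-2.68, 2.68]. Speed limits (rad/s): [2.57, 2.57, 3.14, 3.14, 3.14, 3.14].

### API

Orientations are given as a unit quaternion [w, x, y, z].
In Python, from cell import * gives the robot as it stands. Calls block until the motion is done:
- move_to(position, orientation): joint-space move of the TCP to a pose.
- move_straight(position, rot=None, v=0.15, force_limit=None): straight line of the TCP; rot=None keeps the orientation; v is the mean speed in m/s. With force_limit (N) it stops when the force on the tool has changed by that much, and returns True; else False.
- move_j(angles): joint-space move.
- open_jaws() and gripper_close(grasp_force=None): open the fingers fully, or close them until they stop; grasp_force is the grip in N (None keeps the last).
- wait(seconds).
- solve_ik(position, orientation): joint angles nearest the present ones, or None.
- get_obs(): the state.
- capture(name): name is "side" or "top"; returns the picture (400x640x3 uint8, red, green, blue); there is no depth.
- calibration(name): a dict with "intrinsics" (3x3 intrinsics, pixels), "k1" (the pictures are not rectified: a ray, as slopes to the right and down, at radius r is drawn at 1 + k1 r^2 times it, then the intrinsics apply), "position" and "attitude" of the camera in the world. Camera axes: x right, y up, looking along -z (the intrinsics and any distortion apply to the point x, -y, -z); pixel columns grow to the right and rows downward; lengths in m; the calibration is good to about 2 mm. A picture is of the moment at which its call begins. calibration takes no time and is no camera call.
A pose or a line that the arm cannot do raises Unreachable and nothing moves.
- job_done(): hands the job in; it is judged then, once.
Trained networks look in the newest picture that a camera, given by its name, has taken for a name from the list of things; names that differ only in an ending like _2 or _b are one class to them, and where a whole thing is asked for, a point or a joint stands for the part that bears it (a point fixed in the world has none). Each returns a list of dicts, best first, with "p" (0 to 1); they miss things now and then, are a little off and sometimes report something else, mostly with a low value. They report only what shows in the picture. A call takes as long as a camera call. They do not tell look-alikes from the thing itself.
- trace(camera, label): "pixels" (400x640 bool, what is visible of it).
- landmark_of(camera, label): "position" ([x, y, z] in m, in world coordinates, good to about 4 mm: a listed point, or the origin of a listed thing).
The state is a dict: "t": time; "joint_pos": joint angles; "joint_vel": joint speeds; "tau": joint torques, N m; "tcp_pos": TCP position; "eef_rot": TCP orientation; "contact_force": force on the tool from outside, world axes, zero at the start; "wrist_torque": the same for the moment, N m; "grip_width": finger opening in m; "finger_force": force on a finger pad.
Only numpy, scipy, OpenCV 4.12 (cv2) and the standard library are available. Lean on these libraries where they do the work, as an engineer would, in place of code of your own. Each camera call takes 0.05 s, during which the arm holds its last target. There are 200 camera calls.

## Working session

There is one attempt and no reset: what is moved stays moved. The work goes in short steps, each a Python script; the robot and the scene stay as the last script left them, time stands still between calls to the robot, and variables do not carry over. Pictures are saved under pics/ and viewed, at most 14 in all, crops included, and the job is handed in when it is done.

```bash
mkdir -p pics; ls; python3 - <<'E'
from cell import *
import cv2
for c in ("side","top"):
    im=capture(c); cv2.imwrite(f"pics/{c}0.png",im[:,:,::-1])
    k=calibration(c); print(c,k["position"],k["attitude"],k["intrinsics"],k["k1"])
    for l in ("housing","pinion","bearing","carrier","ring_gear","holder_socket","holder_pin","holder_cup","holder_boss"):
        print(l,[(round(float(d["p"]),2),[round(float(x),4) for x in d["position"]]) for d in landmark_of(c,l)][:4])
print(get_obs())
E
```

```text
pics
side [0.44343347 0.50570491 0.41558786] [ 0.0055412  -0.01143607  0.53586322  0.84420917] [[438.57187349   0.         321.0457523 ]
 [  0.         438.57187349 197.00107565]
 [  0.           0.           1.        ]] 0.030186329183226956
housing [(0.8, [0.4903, -0.1459, 0.0018])]
pinion []
bearing [(0.63, [0.367, -0.1653, -0.0005]), (0.49, [0.4889, -0.1474, 0.0753])]
carrier [(0.86, [0.4906, -0.1461, 0.0443])]
ring_gear [(0.68, [0.4875, -0.1469, 0.0432])]
holder_socket [(0.9, [0.4375, -0.3919, 0.0045])]
holder_pin [(0.93, [0.5138, -0.2853, 0.0021]), (0.63, [0.4914, -0.1478, 0.0429]), (0.3, [0.4837, -0.1457, 0.043])]
holder_cup [(0.6, [0.5287, -0.377, 0.0063])]
holder_boss [(0.57, [0.432, -0.3043, 0.0026])]
top [ 0.34736346 -0.23744827  1.00108515] [ 0.71435056  0.04819137 -0.05629469 -0.69585327] [[504.38269825   0.         325.89128986]
 [  0.         504.38269825 203.16527666]
 [  0.           0.           1.        ]] 0.005669846758564157
housing [(0.82, [0.4904, -0.1434, 0.0002])]
pinion [(0.62, [0.4878, -0.1468, 0.0433])]
bearing [(0.74, [0.3676, -0.1628, -0.0002]), (0.52, 
[... 344 characters left out ...]
't': 1.0, 'joint_pos': array([-1.25845190e+00,  3.06736584e-01,  1.50639870e+00, -7.37553524e-06,
        1.32838850e+00, -7.35314273e-02]), 'joint_vel': array([-0.0006151 ,  0.00182675,  0.00084265, -0.00027355, -0.00170551,
       -0.00191132]), 'tau': array([ 3.43417214e-04, -4.57490730e+01, -2.52338094e+01, -4.06996105e-04,
        7.49381215e-04, -1.33780816e-05]), 'tcp_pos': array([ 0.21637324, -0.5327424 ,  0.25634176]), 'eef_rot': array([3.46178492e-05, 9.81444974e-01, 1.91744001e-01, 5.47702231e-07]), 'contact_force': array([ 0.41848401, -0.04134837,  0.24541779]), 'wrist_torque': array([-0.0259727 ,  0.00964023,  0.01785535]), 'finger_force': 0.0, 'grip_width': 0.08562833952733286}
```

View pics/side0.png

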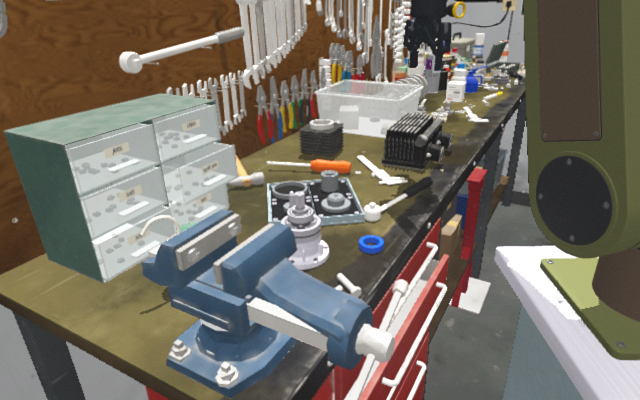

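View pics/top0.png

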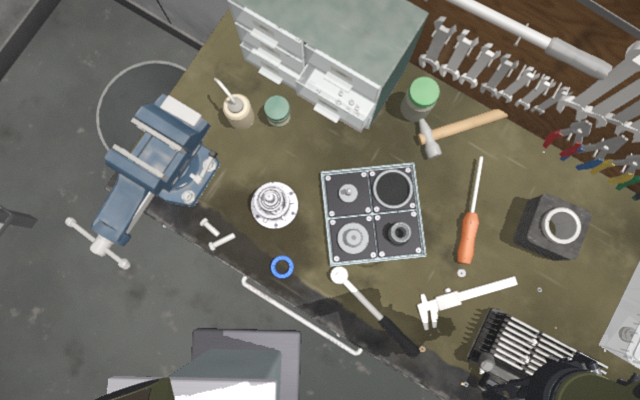

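The side view shows the stack at about (305,235), beside the vise, with the tray behind it. In the top view the stack is at (273,203), the tray centre is at (373,213), and the blue look-alike is at (283,267). I'll fit the tray and overlay model circles to check.

```bash
cat > h.py <<'E'
from cell import *
import numpy as np, cv2
from scipy.spatial.transform import Rotation as R
def proj(c,P):
    k=calibration(c); q=k["attitude"]; r=R.from_quat([q[1],q[2],q[3],q[0]])
    p=r.inv().apply(np.atleast_2d(P)-k["position"]); s=np.c_[p[:,0],-p[:,1]]/-p[:,2:3]
    s=s*(1+k["k1"]*(s**2).sum(1,keepdims=True)); K=k["intrinsics"]
    return np.c_[s[:,0]*K[0,0]+K[0,2],s[:,1]*K[1,1]+K[1,2]]
def circ(x,y,z,r):
    a=np.linspace(0,2*np.pi,60); return np.c_[x+r*np.cos(a),y+r*np.sin(a),0*a+z]
STACK=np.array([.4897,-.1450])
# measured: socket, pin, cup, boss
M=np.array([[.4383,-.3896],[.5124,-.2865],[.5275,-.3770],[.432,-.3013]])
# tray-frame: boss(-,+) pin(+,+) cup(+,-) socket(-,-)
T=.0445*np.array([[-1,-1],[1,1],[1,-1],[-1,1]])
C=M.mean(0); D=M-C
YAW=np.arctan2((T[:,0]*D[:,1]-T[:,1]*D[:,0]).sum(),(T*D).sum())
H=C+T@np.array([[np.cos(YAW),np.sin(YAW)],[-np.sin(YAW),np.cos(YAW)]])
SOCKET,PIN,CUP,BOSS=H
E
python3 - <<'E'
from h import *
print(YAW,C,H,(H-M)*1000)
for c,(x0,y0,x1,y1,s) in dict(top=(240,150,440,280,4),side=(250,160,400,280,5)).items():
    im=capture(c)[:,:,::-1]; im=cv2.resize(im[y0:y1,x0:x1],None,fx=s,fy=s,interpolation=cv2.INTER_CUBIC)
    def dr(x,y,z,r,col): cv2.polylines(im,[((proj(c,circ(x,y,z,r))-[x0,y0]+.5)*s).astype(int)],True,col,1)
    for z,r in ((.01,.046),(.066,.033),(.085,.0215),(.118,.008)): dr(*STACK,z,r,(0,0,255))
    dr(*SOCKET,.053,.019,(0,255,0)); dr(*PIN,.025,.018,(0,255,0)); dr(*CUP,.025,.039,(0,255,0)); dr(*BOSS,.039,.018,(0,255,0))
    cv2.imwrite(f"pics/ov_{c}.png",im)
E
```

```text
0.1391635029629164 [ 0.47755 -0.3386 ] [[ 0.43965302 -0.3888426 ]
 [ 0.51544698 -0.2883574 ]
 [ 0.5277926  -0.37649698]
 [ 0.4273074  -0.30070302]] [[ 1.35301573  0.7574027 ]
 [ 3.04698427 -1.8574027 ]
 [ 0.2925973   0.50301573]
 [-4.6925973   0.59698427]]
```

View pics/ov_top.png

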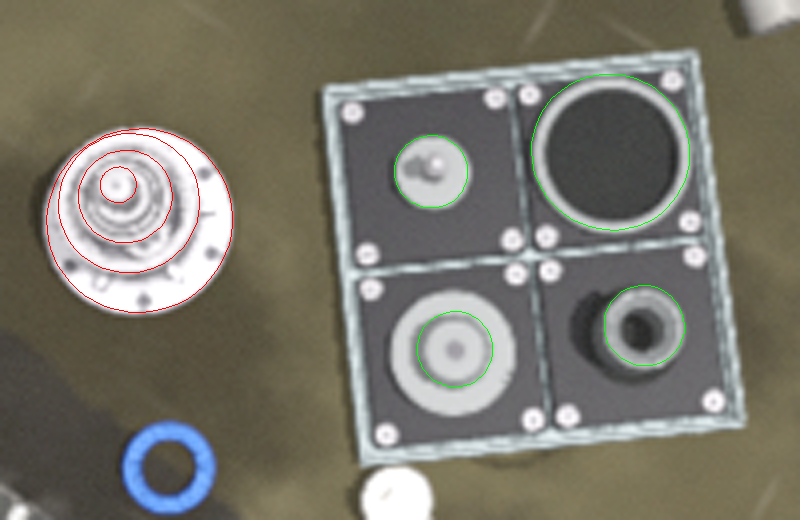

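View pics/ov_side.png

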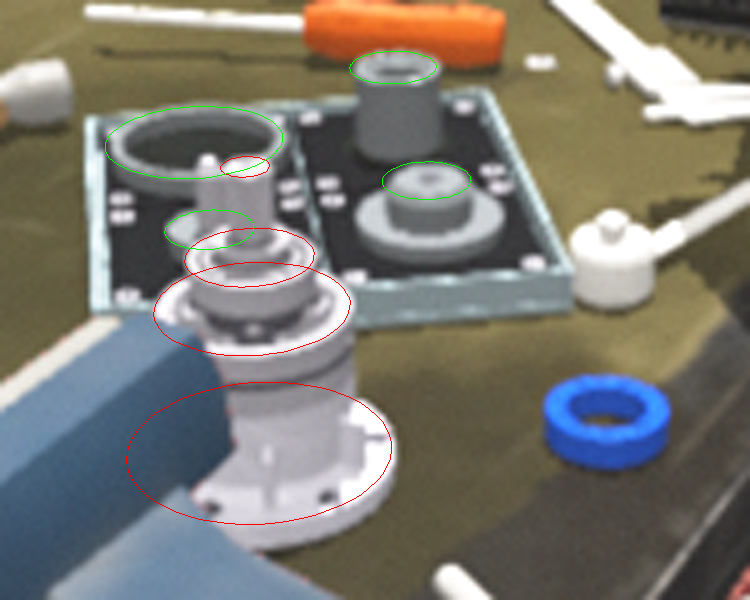

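The overlay fits to within about 2 mm: stack at crop (120,185), tray holders aligned. Next is the pinion.

```bash
cat >> h.py <<'E'
def quat(a):
    y=np.array([np.cos(a),np.sin(a),0]); z=np.array([0,0,-1.]); m=np.c_[np.cross(y,z),y,z]
    q=R.from_matrix(m).as_quat(); return np.array([q[3],q[0],q[1],q[2]])
A=YAW-np.pi/4
def best(xy,z=.25):
    o=[(abs(j[5]),i) for i in (0,1) if (j:=solve_ik([*xy,z],quat(A+i*np.pi))) is not None]
    return quat(A+min(o)[1]*np.pi)
def st(m=""):
    o=get_obs(); print(m,"t%.1f"%o["t"],np.round(o["tcp_pos"],4),"w%.4f"%o["grip_width"],"ff%.0f"%o["finger_force"],np.round(o["contact_force"],1))
def snap(c,n,x0,y0,x1,y1,s):
    im=capture(c)[y0:y1,x0:x1,::-1]; cv2.imwrite(f"pics/{n}.png",cv2.resize(im,None,fx=s,fy=s,interpolation=cv2.INTER_CUBIC))
def pick(zt,F,lift):
    q=best(STACK); move_to([*STACK,.22],q); st("above")
    print("hit",move_straight([*STACK,zt],v=.12,force_limit=15)); st("down")
    gripper_close(F); st("closed")
    z=get_obs()["tcp_pos"][2]
    move_straight([*STACK,z+.02],v=.06); st("lift20"); move_straight([*STACK,lift],v=.15)
E
python3 - <<'E'
from h import *
for xy in (STACK,SOCKET,PIN,CUP,BOSS): print(solve_ik([*xy,.25],best(xy)),best(xy))
pick(.120,40,.25); st("up")
snap("side","pin1",200,60,440,240,3)
E
```

```text
[-3.70598033e-01  2.22560346e-01  1.64582596e+00 -4.44089210e-16
  1.27320634e+00  2.75636628e-01] [0.        0.8950376 0.4459907 0.       ]
[-7.96107305e-01  3.28068164e-01  1.49046269e+00 -4.44089210e-16
  1.32306180e+00 -1.49872645e-01] [0.        0.8950376 0.4459907 0.       ]
[-5.81566524e-01  3.33154375e-01  1.48254809e+00 -4.44089210e-16
  1.32589019e+00  6.46681368e-02] [0.        0.8950376 0.4459907 0.       ]
[-6.84762425e-01  4.13081949e-01  1.35340611e+00 -4.44089210e-16
  1.37510460e+00 -3.85277644e-02] [0.        0.8950376 0.4459907 0.       ]
[-6.94067987e-01  2.38988467e-01  1.62277885e+00 -4.44089210e-16
  1.27982534e+00 -4.78333263e-02] [0.        0.8950376 0.4459907 0.       ]
above t2.8 [ 0.4898 -0.1459  0.2201] w0.0854 ff0 [-0.9  0.2 -0.3]
hit False
down t3.8 [ 0.4902 -0.1454  0.1205] w0.0852 ff0 [-0.   0.6 -0.2]
closed t4.5 [ 0.4897 -0.1449  0.1203] w0.0143 ff39 [-1.1  0.8  4.2]
lift20 t5.0 [ 0.49   -0.1451  0.1407] w0.0145 ff39 [ 0.7 -0.4 -0.9]
up t5.8 [ 0.4889 -0.1447  0.249 ] w0.0143 ff39 [-0.6 -1.3 -1. ]
```

View pics/pin1.png

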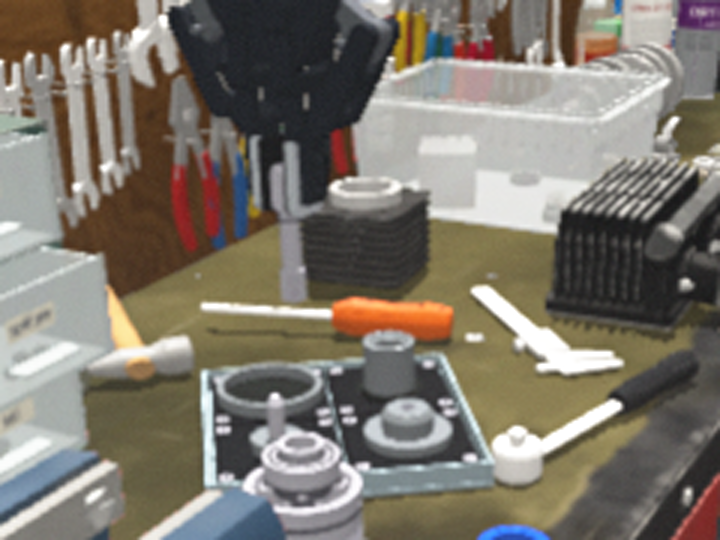

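The pinion hangs upright in the jaws, foot at crop (293,298). Placing it now.

```bash
cat >> h.py <<'E'
def place(xy,zt,zc=.22,v=.1):
    q=best(xy); move_to([*xy,zc],q)
    move_straight([*xy,zt+.02],v=v,force_limit=15); st("near")
    print("hit",move_straight([*xy,zt-.002],v=.04,force_limit=6)); st("set")
    open_jaws(); wait(.2); st("open")
    p=get_obs()["tcp_pos"]; move_straight([p[0],p[1],p[2]+.03],v=.08); move_straight([p[0],p[1],zc],v=.2); st("away")
E
python3 - <<'E'
from h import *
place(SOCKET,.0885)
pick(.096,40,.22); st("up")
snap("side","b1",200,60,440,240,3)
E
```

```text
near t8.1 [ 0.4401 -0.3893  0.1092] w0.0146 ff39 [ 0.9 -0.1  0.2]
hit True
set t8.6 [ 0.4395 -0.3887  0.0883] w0.0145 ff40 [0.3 1.2 5. ]
open t9.5 [ 0.439  -0.3882  0.0879] w0.0852 ff0 [-0.2 -0.1 -0.2]
away t10.7 [ 0.4384 -0.3876  0.2189] w0.0857 ff0 [ 0.   0.6 -0.2]
above t11.7 [ 0.4898 -0.1458  0.2196] w0.0856 ff0 [-0.2 -0.  -0.1]
hit False
down t12.9 [ 0.4903 -0.1454  0.0966] w0.0853 ff0 [ 0.2 -0.5  0.7]
closed t13.4 [ 0.4899 -0.145   0.0969] w0.0419 ff40 [-1.8  1.3  5.3]
lift20 t13.9 [ 0.4899 -0.1451  0.1173] w0.0418 ff41 [ 0.   0.5 -1.7]
up t14.7 [ 0.4889 -0.1447  0.2191] w0.0418 ff41 [ 0.9 -0.4 -1.3]
```

View pics/b1.png

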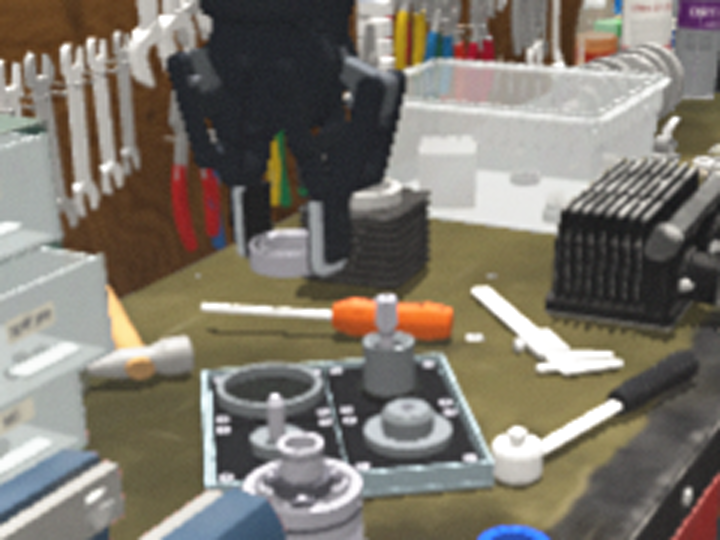

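The pinion stands in the socket (crop 387,330), and the bearing is held level at (285,252). Placing the bearing, then picking the carrier.

```bash
python3 - <<'E'
from h import *
place(PIN,.049)
pick(.099,60,.22); st("up")
snap("side","c1",200,60,440,240,3)
E
```

```text
near t17.0 [ 0.5159 -0.2887  0.0697] w0.0419 ff41 [-0.6 -0.3 -1.2]
hit True
set t17.6 [ 0.5152 -0.2882  0.0489] w0.0420 ff41 [-0.8  0.3  5.9]
open t18.2 [ 0.5148 -0.2879  0.0484] w0.0859 ff0 [0.4 0.3 0.1]
away t19.6 [ 0.5139 -0.2874  0.2187] w0.0856 ff0 [ 0.   0.5 -0.3]
above t20.3 [ 0.4893 -0.1443  0.2191] w0.0850 ff0 [-0.3 -0.   0.1]
hit False
down t21.4 [ 0.4903 -0.1454  0.0995] w0.0852 ff0 [-0.3 -0.1 -0.8]
closed t22.0 [ 0.4897 -0.1449  0.0995] w0.0235 ff59 [-1.3  0.8  6.5]
lift20 t22.5 [ 0.4899 -0.1451  0.1198] w0.0232 ff59 [-0.8 -0.2 -3.4]
up t23.3 [ 0.4889 -0.1447  0.2191] w0.0234 ff59 [ 0.3  0.4 -2.7]
```

View pics/c1.png

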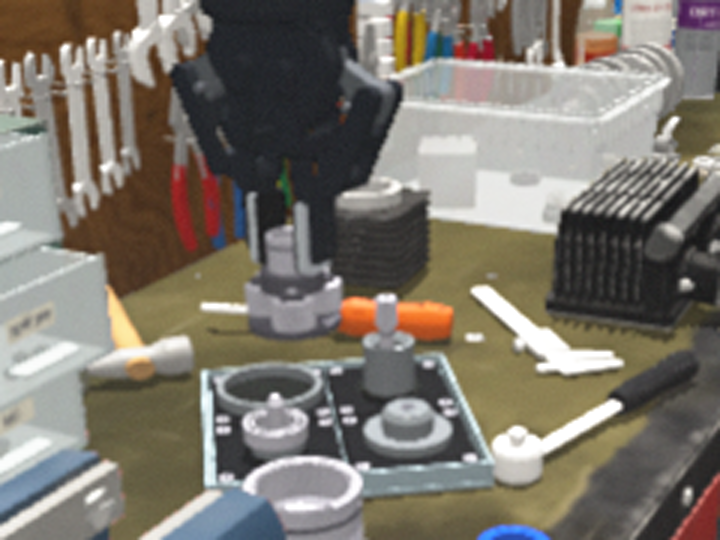

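The bearing is seated on the pin (crop 275,430), and the carrier hangs level at (293,300). Placing the carrier, then picking the ring gear.

```bash
python3 - <<'E'
from h import *
place(CUP,.0725)
pick(.068,70,.22); st("up")
snap("side","r1",200,60,440,240,3)
E
```

```text
near t25.7 [ 0.5283 -0.3769  0.0933] w0.0232 ff59 [-1.  -0.1 -2.4]
hit True
set t26.2 [ 0.5275 -0.3763  0.0725] w0.0228 ff60 [0.  1.2 4.5]
open t27.1 [ 0.5267 -0.3756  0.0715] w0.0855 ff0 [ 0.3 -0.1  0.2]
away t28.3 [ 0.526  -0.375   0.2188] w0.0851 ff0 [-0.4  0.4 -0.7]
above t29.3 [ 0.4905 -0.146   0.2199] w0.0851 ff0 [ 0.4 -0.8 -0.5]
hit False
down t30.7 [ 0.4902 -0.1453  0.0686] w0.0857 ff0 [ 0.  -0.2  0.4]
closed t31.0 [ 0.4898 -0.1449  0.0695] w0.0644 ff75 [-2.8  0.4 10.6]
lift20 t31.5 [ 0.4899 -0.1451  0.0899] w0.0644 ff77 [ 1.1 -0.7 -3. ]
up t32.5 [ 0.4889 -0.1447  0.219 ] w0.0644 ff77 [-0.1  0.  -2. ]
```

View pics/r1.png

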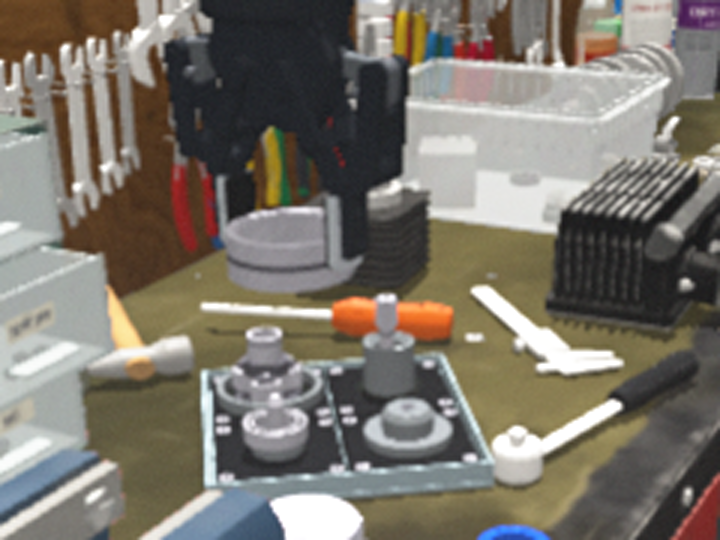

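The carrier is in the cup, and the ring gear is gripped level at crop (290,248).

```bash
python3 - <<'E'
from h import *
place(BOSS,.050)
snap("side","f1",250,140,400,240,5)
x0,y0,s=310,150,5
for l in ("pinion","bearing","carrier","ring_gear"):
    print(l,[(round(float(d["p"]),2),np.round(d["position"],4)) for d in landmark_of("side",l)][:3])
print(H)
E
```

```text
near t35.0 [ 0.4277 -0.301   0.0706] w0.0646 ff77 [-0.9  0.1 -3.2]
hit True
set t35.5 [ 0.4272 -0.3007  0.0506] w0.0642 ff78 [-0.7  0.2  5.2]
open t36.0 [ 0.4265 -0.3001  0.0501] w0.0856 ff0 [-0.2  1.4  0.4]
away t37.4 [ 0.4258 -0.2995  0.2188] w0.0855 ff0 [-0.1  0.2 -1.5]
pinion []
bearing [(0.62, array([ 0.366 , -0.1626,  0.0006])), (0.52, array([ 0.5156, -0.2883,  0.0247]))]
carrier [(0.75, array([ 0.5266, -0.3766,  0.0175]))]
ring_gear [(0.84, array([ 0.4234, -0.3029,  0.0232])), (0.31, array([ 0.5125, -0.2866,  0.0027]))]
[[ 0.43965302 -0.3888426 ]
 [ 0.51544698 -0.2883574 ]
 [ 0.5277926  -0.37649698]
 [ 0.4273074  -0.30070302]]
```

View pics/f1.png

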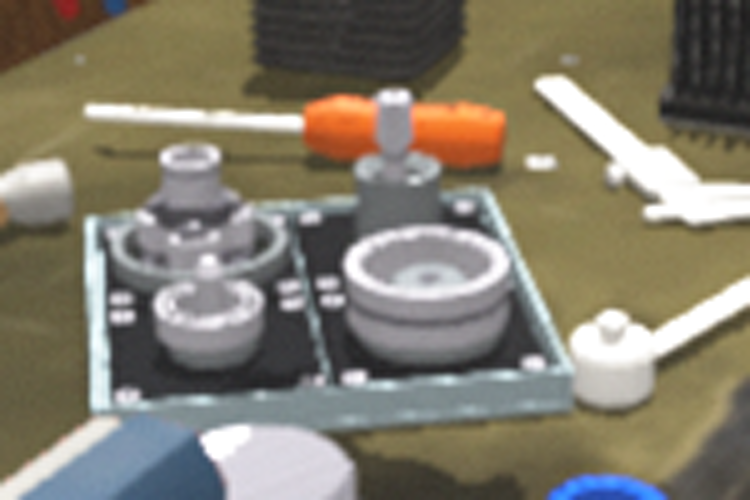

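All four parts are seated: carrier at crop (195,220), bearing at (210,320), pinion at (395,120) and ring gear at (428,295). The heights agree and the gripper is clear, so I'm handing in.

```bash
python3 -c "
from cell import *
print(job_done())"
```

```text
the job is handed in; nothing more can be done
None
```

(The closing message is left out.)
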